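# Clamp a painting panel on the sloping easel with its T-handle screw

### The job

Slide the wooden painting panel sideways along the easel's ledge until it rests squarely against the brass side stop, then screw the clamp down with its T-handle until the pad holds the panel firmly, without over-tightening it, and let go. Leave everything else on the table where it is.

Things in the scene. Friction and masses are not known exactly. Their poses are not given: they have to be found in the camera images.
- easel: Fixed easel; plywood board 300 x 360 mm, tilted 35 deg, rising along easel +x. Origin on the table below the board face's middle, which is 110 mm up; face normal = (-0.574, 0, 0.819) in its frame. Dark ledge along the low edge, 24 mm high. A lamp bar (20 mm thick, along y, at x = 4, z = 335 to 355 mm) overhangs the T-handle: work on it with the tool along the face normal.
- stop_face (a point): Middle of the brass side stop's working face, which looks to easel -y (100 mm long along the slope, 22 mm high). The panel's +y edge must come to rest on it. It lies 115 mm to +y and 70 mm down-slope of the board face's middle; the ledge's inner face is 134 mm down-slope of that middle. Axes as the easel's.
- handle_mid (a point): Middle of the T-handle's bar, on the screw axis (which meets the face 35 mm up-slope and 10 mm to +y of its middle), 118 mm above the face at joint value 0, sinking 12 mm per turn. z = face normal, up along the screw; y runs along the bar to the black end. Steel bar 10 mm thick, 116 mm long, hub 22 mm wide. Under it, up-slope only: blue clamp arm 40 mm wide, top 73 mm above the face.
- handle_red (a point): Grip point of the bar's red-tipped end, 46 mm from handle_mid; the tip is a 15 mm ball 12 mm farther out.
- handle_black (a point): Grip point of the bar's black-tipped end, 46 mm from handle_mid; the tip is a 15 mm ball 12 mm farther out.
- thandle (a joint): Turn of the T-handle, rad; grows clockwise seen from above, which tightens: the pad goes down 12 mm per turn. At 0 the bar lies along easel y, the red end to -y. Stays where left. Turning it takes about 0.31 N m (6.5 N at a grip point) while it runs free, about 0.14 N m more when the panel is properly held, over 0.23 N m more when too tight.
- spindle: Steel screw spindle, 12 mm thick, that carries the handle and, at its foot, a black rubber pad (36 mm across, 8 mm thick) which does not turn. Origin on the axis, 88 mm below handle_mid; z = face normal. The pad's underside is 2 to 5 mm below the origin, differently each time (7 to 10 mm above the panel at joint value 0). Sprung, 20 N per mm: the hold is right (30 to 120 N) about 1 to 3 rad after first touch.
- panel: Loose wooden painting panel, 200 mm up the slope (its x) by 160 mm (its y) by 18 mm thick, about 0.3 kg, painted face up, lying on the board with its low edge on the ledge. Origin in the middle of its underside, z = face normal. It starts 35 to 75 mm short of the stop and slides under the raised pad when its -y edge is pushed (3 to 6 N; its drag centres 40 mm down-slope of its middle).
- ink_dish: White porcelain bowl, 90 mm across, 30 mm high, standing at the easel's -y side; leave alone. Origin under its centre.
- ink_bottle: Blue ink jar, 44 mm across, 65 mm high, standing at the easel's +y side; leave alone. Origin under its centre.
- brush: Black ink brush, 235 mm long, 11 mm thick, lying in front of the easel; leave alone. Origin under its middle.
- seal_pot: Blue porcelain pot, 84 mm across, 42 mm high; leave alone. Origin under its centre.
- water_cup: Green glass cup, 70 mm across, 80 mm high; leave alone. Origin under its centre.

How it is judged:
By the outcome, as a careful person would: the job done as asked, in the order asked, and still so for the second after the job is handed in, with the robot touching nothing.
It also fails if it takes over 72 s, if anything falls off the work surface, if the arm or the gripper's body presses on something with over 40 N, if the wrist force passes 120 N, or if a joint passes its speed limit or range.

### The arm

A 6-joint arm with a two-finger parallel gripper is mounted at the origin on the work surface. World frame = base frame: x ahead of the robot, y to its left, z up, the work surface at z = 0. Lengths are in mm, angles in rad, forces in N, time in s.
With the tool pointing down it reaches from about 325 to 850 mm from the base axis. Payload 15.5 kg.
Tool frame: the origin (TCP) lies midway between the tips of the shut fingers; the grasp point (between the pads) lies 19 mm behind it (ctrl.hold_point_z is the distance from the TCP to the grasp point, in mm); z points along the fingers, y is the line along which they close (so a half turn about z gives the same grasp; the last joint's range is limited). The gripper opens to 91 mm and grips with 3 to 60 N. Pads are 32 mm wide; open, the fingers measure 118 mm over their backs; the gripper's body (76 mm by 178 mm) begins 60 mm behind the grasp point.
Start: joints at [-1.254, 0.494, 1.345, -0, 1.302, -0.096], TCP at [250.163, -572.752, 185.815] pointing down, gripper open.
Joint ranges: [-2.91, 2.91], [-0.82, 2.16], [0.22, 2.67], [-1.22, 4.37], [0.12, 2.79], [-3.08, 3.08]. Speed limits (rad/s): [1.89, 1.89, 2.57, 3.01, 3.01, 3.01].

### API

Orientations are given as [roll, pitch, yaw] about the fixed x, y, z axes, in that order (R = Rz(yaw) Ry(pitch) Rx(roll)).
In Python, from rig import ctrl gives the robot as it stands.
- The arm moves only by the tool jog_arm, never from a script. Its argument "deltas" is text: rows parted by semicolons, each of 4 numbers parted by spaces: the shift along the world's x, y, z in units of 30 mm (1.0 is 30 mm), then the turn about the world's z in units of 0.08 rad (1.0 is 0.08 rad). In form: tx ty tz spin; .... A call has 1 to 8 rows; each row shifts and turns the commanded pose from where the row before left it; what a row does not reach is not made up. A row lasts 1/12 s, in which the tool goes at most 41.7 mm and 7.16 degrees, less where a joint would pass 70% of its speed; a pose out of reach is approached as far as the arm can. A call with a number of a shift or a turn outside -1 to 1 is refused whole. A call with a gripper value outside its range is refused whole. "hand" is the opening, from 0 (shut) to 1 (fully open), set as the call begins (left out, the last holds). The fingers move at their own pace and stop on an object; "newtons" is the grip in N (left out, the last holds). Time passes only in rows, so rows that do not move let the fingers close. It gives the time, the measured TCP pose, the force, the opening and the grip force at its end, in the units of the state.
- ctrl.state(): the state, without advancing time (a new reading comes with each control period).
- ctrl.get_image(name): name is "scene" or "top" or "wrist"; returns the picture (420x560x3 uint8, red, green, blue); there is no depth.
- ctrl.get_calibration(name): a dict with "fx", "fy", "cx", "cy" (pixels), "cam_to_world" (4x4, takes a point from camera to world coordinates); the wrist camera has in their place "mount" (4x4, takes a point from camera to tool coordinates, whose origin is the TCP and whose axes are the flange's). Camera axes: x right, y up, looking along -z (the intrinsics and any distortion apply to the point x, -y, -z); pixel columns grow to the right and rows downward; lengths in mm; the calibration is good to about 2 mm. A picture is of the moment at which its call begins: read the wrist's pose just before it. get_calibration takes no time and is no camera call.
- ctrl.hand_in(): hands the job in; it is judged then, once.
The state is a dict: "t": time; "qpos": joint angles; "dq": joint speeds; "tau": joint torques, N m; "eef_pos": TCP position; "ee_rot": TCP orientation; "wrist_force": force on the tool from outside, world axes, zero at the start; "moment": the same for the moment, N m; "grip_width": finger opening in mm; "grasp_force": force on a finger pad.
Only numpy, scipy, OpenCV 4.12 (cv2) and the standard library are available. Lean on these libraries where they do the work, as an engineer would, in place of code of your own. Each camera call takes 0.05 s, during which the arm holds its last target. There are 200 camera calls.

## Working session

There is one attempt and no reset: what is moved stays moved. The work goes in short steps, Python scripts to look and compute and a tool call to move; the robot and the scene stay as the last step left them, time stands still between calls to the robot, and variables do not carry over. Pictures are saved under pics/ and viewed, at most 10 in all, crops included, and the job is handed in when it is done.

Besides the shell and the picture viewer there is one more tool, called after "Call:" as name(argument=value, ...) on one line, values as JSON. jog_arm: Moves the arm, as the interface text tells. Shifts and turns lie within -1 to 1; 1 stands for 30 mm of shift or 0.08 rad of turn. Its arguments: {"type":"object","properties":{"deltas":{"type":"string"},"hand":{"type":"number"},"newtons":{"type":"number"}},"required":["deltas"]}

```bash
ls; mkdir -p pics; python3 - <<'E'
from rig import ctrl
import cv2,numpy as np
for n in("scene","top"):
    im=ctrl.get_image(n); cv2.imwrite(f"pics/{n}0.png",im[:,:,::-1])
    c=ctrl.get_calibration(n); print(n,{k:(np.round(v,4).tolist()) for k,v in c.items()})
print(ctrl.get_calibration("wrist")); print(ctrl.state()); print(ctrl.hold_point_z)
E
```

```text
pics
scene {'fx': 400.3037, 'fy': 400.3037, 'cx': 275.0786, 'cy': 213.2503, 'cam_to_world': [[-0.9774, 0.1749, -0.1187, 396.8771], [-0.2112, -0.7846, 0.5829, 595.6785], [0.0088, 0.5948, 0.8038, 996.0052], [0.0, 0.0, 0.0, 1.0]]}
top {'fx': 445.1362, 'fy': 445.1362, 'cx': 278.0647, 'cy': 216.2706, 'cam_to_world': [[-0.0081, 0.9881, -0.1534, 322.642], [-1.0, -0.0081, 0.0005, -12.608], [-0.0007, 0.1534, 0.9882, 1449.1155], [0.0, 0.0, 0.0, 1.0]]}
{'fx': 366.3066626027922, 'fy': 366.3066626027922, 'cx': 279.22182612619474, 'cy': 208.15531180590122, 'mount': array([[ 7.17919958e-04,  9.71760972e-01,  2.35966306e-01,
         6.52699240e+01],
       [ 9.99999299e-01, -9.19729168e-04,  7.45180354e-04,
        -2.44746730e-01],
       [ 9.41162279e-04,  2.35965606e-01, -9.71760952e-01,
        -1.99131207e+02],
       [ 0.00000000e+00,  0.00000000e+00,  0.00000000e+00,
         1.00000000e+00]])}
{'t': 0.1, 'qpos': array([-1.25448948e+00,  4.94112593e-01,  1.34608690e+00, -1.97636912e-05,
        1.30254614e+00, -9.54915757e-02]), 'dq': array([ 1.03427465e-03, -5.24593934e-04, -2.08501822e-03, -4.69541616e-05,
        9.25693828e-04,  2.81917699e-04]), 'tau': array([ 3.05786474e-03, -8.80241275e+01, -3.82542622e+01,  7.12743751e-02,
        4.82894573e-02, -6.97348491e-05]), 'eef_pos': array([ 250.03672576, -572.3672128 ,  185.29717885]), 'ee_rot': array([-3.14044311e+00, -9.09686374e-05,  4.11803620e-01]), 'wrist_force': array([0.58888554, 0.36548041, 0.24967362]), 'moment': array([-7.66449713e-06, -3.68957180e-02,  1.22885518e-02]), 'grasp_force': 0.0, 'grip_width': 91.40521011418754}
18.8
```

View pics/scene0.png

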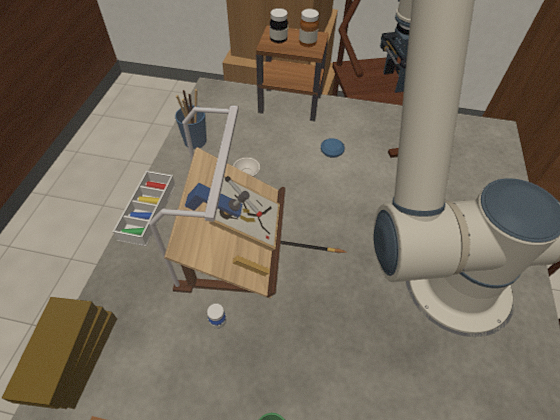

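View pics/top0.png

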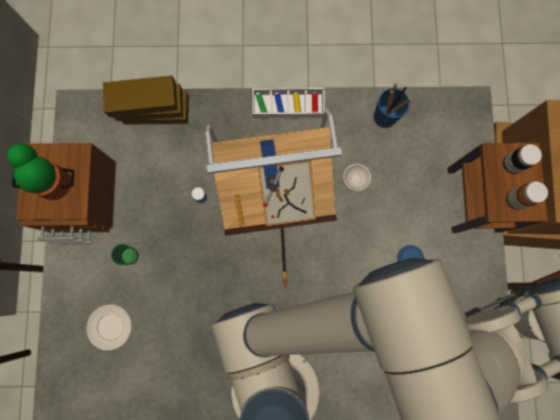

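The pictures show the easel's board centred at about (275,180) in top and (225,225) in scene. The ledge faces the robot, the lamp bar lies across it, and the handle runs from red (265,205) to black (281,170) in top. I'll enlarge both.

```bash
python3 - <<'E'
import cv2
a=cv2.imread("pics/top0.png")[110:250,190:370]; cv2.imwrite("pics/topc.png",cv2.resize(a,None,fx=4.4,fy=4.2857,interpolation=cv2.INTER_CUBIC))
a=cv2.imread("pics/scene0.png")[95:305,145:345]; cv2.imwrite("pics/scc.png",cv2.resize(a,None,fx=2.85,fy=2.85,interpolation=cv2.INTER_CUBIC))
E
```

```text
(no output)
```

View pics/topc.png

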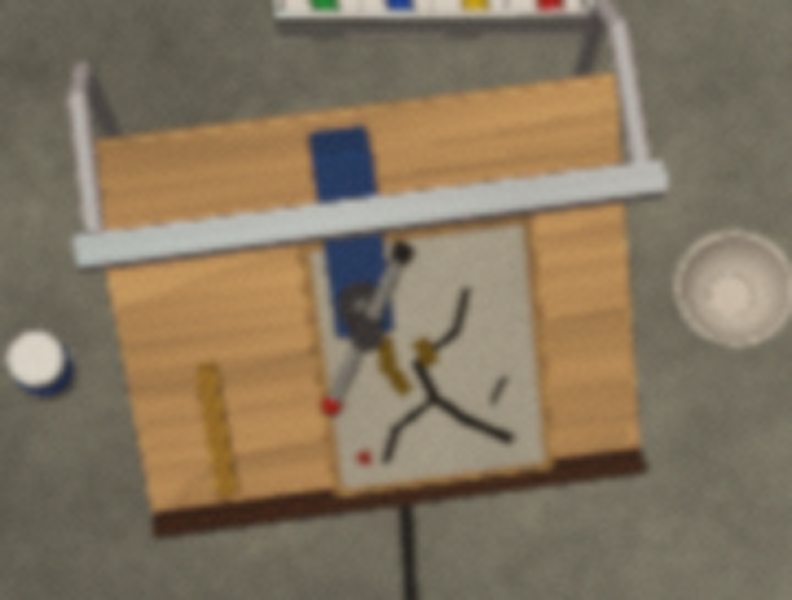

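View pics/scc.png

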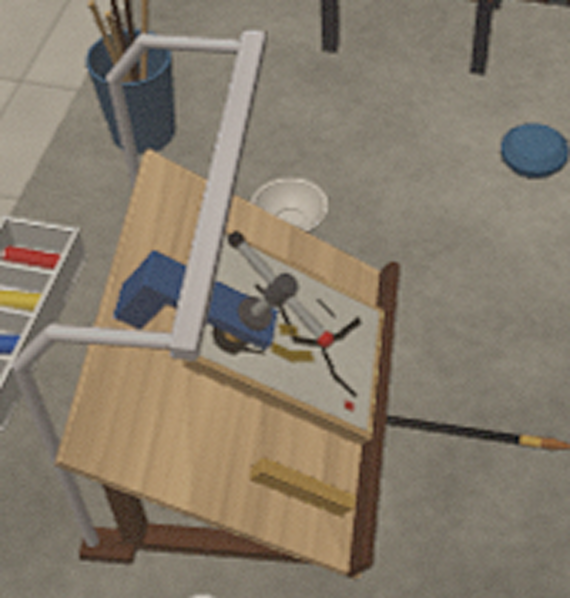

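Top crop: board upper corners are (97,138) and (614,73), red ball (331,406), black ball (402,252). Panel low corners are (338,495) and (549,466), and the stop's -y face runs (214,365)-(236,497). Scene crop: board upper corners (58,462) and (152,150), red ball (326,340), black ball (237,239).

```bash
cat > h.py <<'E'
import numpy as np
from rig import ctrl
from scipy.optimize import least_squares
c,s=np.cos(np.radians(35)),np.sin(np.radians(35))
def fp(a,y,n): # slope, y, normal -> easel coords
    return np.array([a*c-n*s,y,110+a*s+n*c])
def e2w(p,q): x,y,w=q; p=np.asarray(p); return np.array([x+p[0]*np.cos(w)-p[1]*np.sin(w),y+p[0]*np.sin(w)+p[1]*np.cos(w),p[2]])
def w2e(p,q): x,y,w=q; d=np.asarray(p)[:2]-[x,y]; return np.array([d[0]*np.cos(w)+d[1]*np.sin(w),-d[0]*np.sin(w)+d[1]*np.cos(w),p[2]])
def toface(p): d=np.array(p)-[0,0,110]; return np.array([d[0]*c+d[2]*s,d[1],-d[0]*s+d[2]*c])
def T(name,st=None):
    k=ctrl.get_calibration(name)
    if name!="wrist": return k,k["cam_to_world"]
    from scipy.spatial.transform import Rotation as R
    M=np.eye(4); M[:3,:3]=R.from_euler("xyz",st["ee_rot"]).as_matrix(); M[:3,3]=st["eef_pos"]
    return k,M@k["mount"]
def proj(name,p,st=None):
    k,M=T(name,st); q=np.linalg.inv(M)@np.r_[p,1]
    return np.array([k["cx"]+k["fx"]*q[0]/-q[2],k["cy"]+k["fy"]*-q[1]/-q[2]])
def tri(obs): # [(name,uv,st)]
    r=least_squares(lambda p:np.concatenate([proj(n,p,st)-uv for n,uv,st in obs]),[480,0,200]); return r.x,np.abs(r.fun).max()
E
python3 - <<'E'
from h import *
t=lambda u,v:np.array([u/4.4+190,v/4.2857+110]); z=lambda u,v:np.array([u/2.85+145,v/2.85+95])
obs=[("top",t(97,138),fp(180,150,0)),("top",t(614,73),fp(180,-150,0)),("top",t(152,513),fp(-134,150,24)),("top",t(640,450),fp(-134,-150,24)),
("scene",z(58,462),fp(180,150,0)),("scene",z(152,150),fp(180,-150,0))]
r=least_squares(lambda q:np.concatenate([proj(n,e2w(p,q))-uv for n,uv,p in obs]),[500,0,0])
q=r.x; print(q,np.round(r.fun,1)); np.save("q.npy",q)
red=tri([("top",t(331,406),None),("scene",z(326,340),None)]); blk=tri([("top",t(402,252),None),("scene",z(237,239),None)])
for p,e in(red,blk): print(p,e,w2e(p,q),toface(w2e(p,q)))
f=lambda p:toface(w2e(p,q)); d=f(red[0])-f(blk[0]); print("len",np.linalg.norm(d),"theta",np.arctan2(-d[0],-d[1]), "mid",(f(red[0])+f(blk[0]))/2)
# panel edges: low corners n=18 at s=-134
for uv in (t(338,490),t(549,463),t(305,247),t(528,222),t(214,365),t(236,497)):
    n=22 if uv[0]<245 else 18
    g=least_squares(lambda a:proj("top",e2w(fp(a[0],a[1],n),q))-uv,[0,0]).x; print(uv,g)
E
```

```text
[ 6.15261952e+02 -1.25679436e+00  1.29726277e-01] [  3.1  -3.3 -11.7  -1.8   7.7   7.7  -9.1   9.4  -0.6 -14.   -6.6   3.1]
[552.76141801  23.3718598  190.57440044] 0.28985947673973556 [-58.78933365  32.50694736 190.57440044] [-1.94182538 32.50694736 99.72286133]
[642.31917401 -23.41344896 250.01499277] 0.13763090402679268 [ 23.96362399 -25.47067571 250.01499277] [ 99.93915216 -25.47067571 100.94859751]
len 117.22901002299115 theta 2.0881642300913907 mid [ 48.99866339   3.51813583 100.33572942]
[266.81818182 224.33371445] [-108.00809108   36.58184917]
[314.77272727 218.03369345] [-109.03110734 -115.75721571]
[259.31818182 167.63352545] [81.75570467 35.17269878]
[310.         161.80017267] [  78.6590377  -115.96747379]
[238.63636364 195.16695056] [  5.02517768 108.50728511]
[243.63636364 225.96705322] [-100.56406237  108.95258439]
```

```bash
cat > fit.py <<'E'
from h import *
t=lambda u,v:np.array([u/4.4+190,v/4.2857+110]); z=lambda u,v:np.array([u/2.85+145,v/2.85+95])
obs=[("top",t(97,138),fp(150,180,0)),("top",t(614,73),fp(150,-180,0)),("top",t(152,513),fp(-134,180,24)),("top",t(640,450),fp(-134,-180,24)),
("scene",z(58,462),fp(150,180,0)),("scene",z(152,150),fp(150,-180,0))]
r=least_squares(lambda q:np.concatenate([proj(n,e2w(p,q))-uv for n,uv,p in obs]),[500,0,0])
q=r.x; print(q,np.round(r.fun,1)); np.save("q.npy",q)
red=tri([("top",t(331,406),None),("scene",z(326,340),None)]); blk=tri([("top",t(402,252),None),("scene",z(237,239),None)])
for p,e in(red,blk): print(p,e,w2e(p,q),toface(w2e(p,q)))
f=lambda p:toface(w2e(p,q)); d=f(red[0])-f(blk[0]); print("len",np.linalg.norm(d),"theta",np.arctan2(-d[0],-d[1]), "mid",(f(red[0])+f(blk[0]))/2)
for uv in (t(338,490),t(549,463),t(305,247),t(528,222),t(214,365),t(236,497)):
    n=22 if uv[0]<245 else 18
    g=least_squares(lambda a:proj("top",e2w(fp(a[0],a[1],n),q))-uv,[0,0]).x; print(uv,g)
print("lamp bar top px at y=+-100",[((proj("top",e2w([x,y,355],q))-[190,110])*[4.4,4.2857]).round() for y in(-100,100) for x in (-6,14)])
E
python3 fit.py
```

```text
[ 6.37667546e+02 -5.24367002e+00  1.22459635e-01] [-3.5  0.2  0.7 -0.  -0.7  1.5  1.1  1.5 -0.7 -1.8 -1.5 -1.9]
[552.76141801  23.3718598  190.57440044] 0.28985947673973556 [-80.77478626  38.77283868 190.57440044] [-19.95125383  38.77283868 112.33319889]
[642.31917401 -23.41344896 250.01499277] 0.13763090402679268 [  2.39728549 -18.60192281 250.01499277] [ 82.27304189 -18.60192281 113.31854109]
len 117.22901002299115 theta 2.0822459575643295 mid [ 31.16089403  10.08545793 112.82586999]
[266.81818182 224.33371445] [-132.49799199   42.67224923]
[314.77272727 218.03369345] [-132.28749317 -111.13995979]
[259.31818182 167.63352545] [59.19492884 42.38982799]
[310.         161.80017267] [  57.2052375  -110.22444086]
[238.63636364 195.16695056] [-18.89950328 116.01065481]
[243.63636364 225.96705322] [-125.58899938  115.82555934]
lamp bar top px at y=+-100 [array([545., 202.]), array([540., 169.]), array([201., 244.]), array([197., 212.])]
```

Call:
jog_arm(deltas=".31 .34 0 1;.31 .34 0 1;.31 .34 0 1;.31 .34 0 1;.31 .34 0 1;.31 .34 0 1;.31 .34 0 1;.31 .34 0 1", hand=1)

```text
t: 0.77
eef_pos: [324.8, -490.4, 185.5]
ee_rot: [-3.141, -0.0, 1.056]
wrist_force: [0.1, 0.7, 0.9]
grip_width: 90.8
grasp_force: 0.0
```

Call:
jog_arm(deltas=".31 .34 0 1;.31 .34 0 1;.31 .34 0 1;.31 .34 0 1;.31 .34 0 1;.31 .34 0 1;.31 .34 0 1;.31 .34 0 1")

```text
t: 1.43
eef_pos: [399.3, -408.8, 185.5]
ee_rot: [-3.141, -0.001, 1.696]
wrist_force: [-0.8, 0.0, 0.1]
grip_width: 91.4
grasp_force: 0.0
```

Call:
jog_arm(deltas=".31 .34 0 1;.31 .34 0 1;.31 .34 0 1;.31 .34 0 1;.31 .34 0 1;.31 .34 0 1;.31 .34 0 1;.31 .34 0 1")

```text
t: 2.1
eef_pos: [473.6, -327.3, 185.5]
ee_rot: [-3.142, -0.001, 2.336]
wrist_force: [0.0, -0.8, 0.4]
grip_width: 91.3
grasp_force: 0.0
```

Call:
jog_arm(deltas=".31 .34 0 1;.31 .34 0 1;.31 .34 0 1;.31 .34 0 1;.31 .34 0 1;.31 .34 0 1;.31 .34 0 1;.31 .34 0 1")

```text
t: 2.77
eef_pos: [548.0, -245.7, 185.5]
ee_rot: [3.141, -0.001, 2.976]
wrist_force: [1.0, -0.3, -0.1]
grip_width: 91.3
grasp_force: 0.0
```

Call:
jog_arm(deltas=".3 .35 0 .9;.3 .35 0 .9;.3 .35 0 .9;.3 .35 0 .9")

```text
t: 3.1
eef_pos: [584.0, -203.7, 185.5]
ee_rot: [3.141, -0.001, -3.02]
wrist_force: [0.2, -0.4, 0.5]
grip_width: 91.0
grasp_force: 0.0
```

```bash
python3 - <<'E'
from rig import ctrl
import cv2,pickle
st=ctrl.state(); pickle.dump(st,open("st1.pkl","wb")); im=ctrl.get_image("wrist"); cv2.imwrite("pics/w1.png",im[:,:,::-1]); print(st["eef_pos"],st["ee_rot"],st["qpos"])
E
```

```text
[ 583.954039   -203.69900343  185.47206149] [ 3.14124890e+00 -6.30120952e-04 -3.01980980e+00] [-4.32123197e-01  4.84998447e-01  1.36224231e+00 -4.06304959e-05
  1.29506862e+00 -2.12469120e+00]
```

View pics/w1.png

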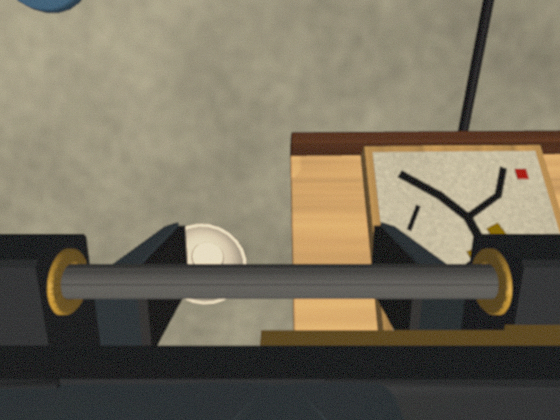

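Image w1 shows the panel's low -y corner at (367,147), the ledge's outer -y corner at (291,133) and its inner edge near row 153. The panel edge is parallel to the tool. I'll check these against the fit.

```bash
python3 - <<'E'
from h import *; import pickle
st=pickle.load(open("st1.pkl","rb"))
for x in (637.7,635):
    q=np.load("q.npy"); q[0]=x
    print("TCP",w2e(st["eef_pos"],q), "ledge inner top y-180",proj("wrist",e2w(fp(-134,-180,24),q),st),"ledge face-line inner at y-130",proj("wrist",e2w(fp(-134,-130,24),q),st))
    for y in (-110,-115): print(y,proj("wrist",e2w(fp(-134,y,18),q),st),proj("wrist",e2w(fp(-60,y,18),q),st))
E
```

```text
TCP [ -77.58553841 -190.40386527  185.47206149] ledge inner top y-180 [290.41333359 143.55397182] ledge face-line inner at y-130 [346.34159461 143.55282308]
-110 [367.2028822  147.05401479] [375.0512387 224.0690863]
-115 [361.70516707 147.05417907] [369.06619382 224.07049515]
TCP [ -74.90575821 -190.7336805   185.47206149] ledge inner top y-180 [290.80455312 140.5094975 ] ledge face-line inner at y-130 [346.83971463 140.5088017 ]
-110 [367.73183216 144.06786969] [375.64325086 220.97530609]
-115 [362.22378782 144.06799039] [369.64596236 220.97666831]
```

Call:
jog_arm(deltas="0 0 -.9 0;0 0 -.9 0;0 0 -.9 0;0 0 -.7 0;0 0 -.35 0;-.03 .25 0 0;-.03 .25 0 0;0 0 0 0")

```text
t: 3.82
eef_pos: [582.3, -188.0, 74.6]
ee_rot: [-3.141, 0.001, -3.023]
wrist_force: [1.2, 0.1, 0.2]
grip_width: 91.1
grasp_force: 0.0
```

Call:
jog_arm(deltas="-.018 .15 0 0;-.018 .15 0 0;-.018 .15 0 0;-.018 .15 0 0;-.018 .15 0 0;-.018 .15 0 0")

```text
t: 4.32
eef_pos: [578.7, -161.9, 73.5]
ee_rot: [-3.142, 0.0, -3.023]
wrist_force: [0.6, 0.2, -0.5]
grip_width: 91.4
grasp_force: 0.0
```

Call:
jog_arm(deltas="-.018 .15 0 0;-.018 .15 0 0;-.018 .15 0 0;-.018 .15 0 0;-.018 .15 0 0")

```text
t: 4.73
eef_pos: [576.0, -139.4, 73.3]
ee_rot: [3.142, 0.0, -3.023]
wrist_force: [0.5, -0.1, -0.7]
grip_width: 91.5
grasp_force: 0.0
```

```bash
python3 - <<'E'
from rig import ctrl
import cv2,pickle
import numpy as np
st=ctrl.state(); pickle.dump(st,open("st2.pkl","wb")); a=ctrl.get_image("wrist"); b=ctrl.get_image("scene")[95:305,145:345]
b=cv2.resize(b,(400,420)); cv2.imwrite("pics/w2.png",np.hstack([cv2.resize(a,(400,300),interpolation=cv2.INTER_AREA),b[:300]])[:,:,::-1])
E
```

```text
(no output)
```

View pics/w2.png

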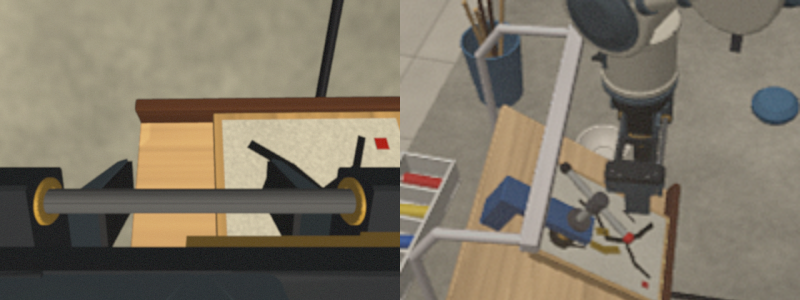

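The finger (tip near column 375 at full scale) is now above the panel, and the panel's edge is at column 301, so it passed over without touching. Triangulating the tip corner in w1 puts the open tips about 31 mm behind the shut-finger TCP. I'll back out and go lower.

Call:
jog_arm(deltas="0 0 .2 0;.05 -.4 0 0;.05 -.4 0 0;.05 -.4 0 0;.05 -.4 0 0;.05 -.4 0 0;.02 -.15 0 0;0 0 0 0")

```text
t: 5.5
eef_pos: [584.2, -206.0, 79.1]
ee_rot: [-3.141, 0.0, -3.025]
wrist_force: [-0.6, -0.2, 0.1]
grip_width: 91.1
grasp_force: 0.0
```

Call:
jog_arm(deltas="0 0 -.3 0;0 0 -.3 0;0 0 -.3 0;0 0 -.1 0;0 0 -.05 0;0 0 -.05 0")

```text
t: 6.0
eef_pos: [584.1, -204.0, 45.9]
ee_rot: [3.141, -0.0, -3.023]
wrist_force: [0.3, 0.0, 0.7]
grip_width: 90.8
grasp_force: 0.0
```

```bash
python3 - <<'E'
from h import *; import cv2,pickle
st=ctrl.state(); q=np.load("q.npy"); print(w2e(st["eef_pos"],q),st["wrist_force"],st["eef_pos"])
a=ctrl.get_image("wrist"); cv2.imwrite("pics/w3.png",a[:,:,::-1])
for y in (-110,-115): print(y,proj("wrist",e2w(fp(-134,y,18),q),st),proj("wrist",e2w(fp(-80,y,18),q),st))
E
```

```text
[ -77.49611012 -190.75656373   45.91177323] [0.26152864 0.012784   0.69756716] [ 584.05342702 -204.03813658   45.91177323]
-110 [428.4480338  164.85904407] [445.424465   263.73303269]
-115 [419.16394908 164.88901422] [435.10546622 263.76667493]
```

View pics/w3.png

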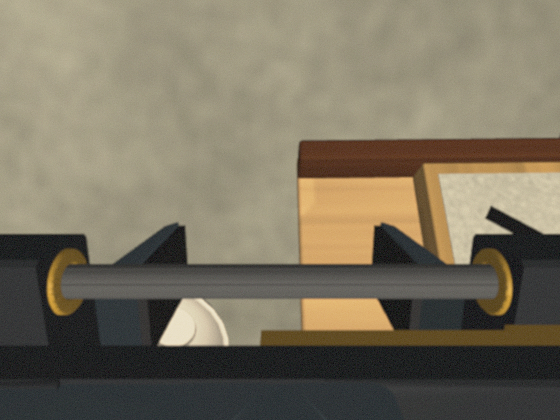

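Image w3: the panel corner is at (427,164), so the edge is still at y ≈ -110 and unmoved. Next I push, slightly lower.

Call:
jog_arm(deltas="0 0 -.1 0;-.03 .25 0 0;-.03 .25 0 0;-.018 .15 0 0;-.018 .15 0 0;-.018 .15 0 0;-.018 .15 0 0")

```text
t: 6.63
eef_pos: [580.1, -171.0, 43.5]
ee_rot: [-3.141, 0.0, -3.023]
wrist_force: [-0.9, -3.6, 0.8]
grip_width: 91.3
grasp_force: 1.4
```

Call:
jog_arm(deltas="-.018 .15 0 0;-.018 .15 0 0;-.018 .15 0 0;-.018 .15 0 0")

```text
t: 6.97
eef_pos: [577.9, -153.0, 43.4]
ee_rot: [-3.141, -0.0, -3.023]
wrist_force: [-1.9, -4.4, 1.5]
grip_width: 91.3
grasp_force: 1.8
```

Call:
jog_arm(deltas="-.018 .15 0 0;-.018 .15 0 0;-.018 .15 0 0;-.018 .15 0 0;-.018 .15 0 0;-.012 .1 0 0")

```text
t: 7.47
eef_pos: [574.8, -127.2, 43.3]
ee_rot: [3.141, -0.0, -3.023]
wrist_force: [-2.1, -4.1, 2.2]
grip_width: 91.3
grasp_force: 1.8
```

Call:
jog_arm(deltas="-.01 .08 0 0;-.01 .08 0 0;-.01 .08 0 0;-.006 .05 0 0")

```text
t: 7.8
eef_pos: [573.8, -118.9, 43.3]
ee_rot: [3.142, -0.0, -3.023]
wrist_force: [-2.2, -4.1, 2.1]
grip_width: 90.9
grasp_force: 1.8
```

Call:
jog_arm(deltas="-.006 .05 0 0;-.006 .05 0 0")

```text
t: 7.97
eef_pos: [573.5, -116.1, 43.3]
ee_rot: [3.142, -0.0, -3.023]
wrist_force: [-2.4, -3.0, 1.8]
grip_width: 91.0
grasp_force: 1.9
```

Call:
jog_arm(deltas="-.006 .05 0 0;-.006 .05 0 0")

```text
t: 8.13
eef_pos: [573.2, -113.9, 43.4]
ee_rot: [-3.14, 0.0, -3.023]
wrist_force: [-5.2, -21.1, 3.1]
grip_width: 91.2
grasp_force: 10.7
```

Call:
jog_arm(deltas="-.006 .05 0 0;-.003 .025 0 0")

```text
t: 8.3
eef_pos: [573.3, -113.8, 43.6]
ee_rot: [-3.137, 0.0, -3.023]
wrist_force: [-6.3, -34.4, 1.7]
grip_width: 90.8
grasp_force: 16.8
```

Call:
jog_arm(deltas=".006 -.05 0 0;.006 -.05 0 0;.012 -.1 0 0;.05 -.4 0 0;.05 -.4 0 0;.05 -.4 0 0;0 0 .9 0;0 0 .9 0")

```text
t: 8.97
eef_pos: [577.3, -154.3, 96.7]
ee_rot: [3.14, -0.003, -3.025]
wrist_force: [1.6, -0.1, 1.3]
grip_width: 91.4
grasp_force: 0.0
```

Call:
jog_arm(deltas="0 0 .9 0;0 0 .9 0;0 0 .9 0;0 0 .9 0;-.4 -.5 .3 0;-.4 -.5 0 0;-.4 -.5 0 0;-.4 -.5 0 0")

```text
t: 9.63
eef_pos: [529.7, -214.5, 214.7]
ee_rot: [-3.141, 0.001, -3.024]
wrist_force: [0.3, -0.1, -0.1]
grip_width: 91.2
grasp_force: 0.0
```

```bash
python3 - <<'E'
from rig import ctrl
import cv2
import numpy as np
print(ctrl.state()["eef_pos"],ctrl.state()["wrist_force"],ctrl.state()["ee_rot"])
a=ctrl.get_image("top")[120:250,200:350]; b=ctrl.get_image("scene")[125:305,175:300]
np.save("top1.npy",a)
cv2.imwrite("pics/p4.png",np.hstack([cv2.resize(a,(450,390),interpolation=2),cv2.resize(b,(271,390),interpolation=2)])[:,:,::-1])
E
```

```text
[ 529.66322188 -214.54328756  214.69763753] [ 0.2835897  -0.10982787 -0.06835362] [-3.14120844e+00  6.95513083e-04 -3.02368001e+00]
```

View pics/p4.png

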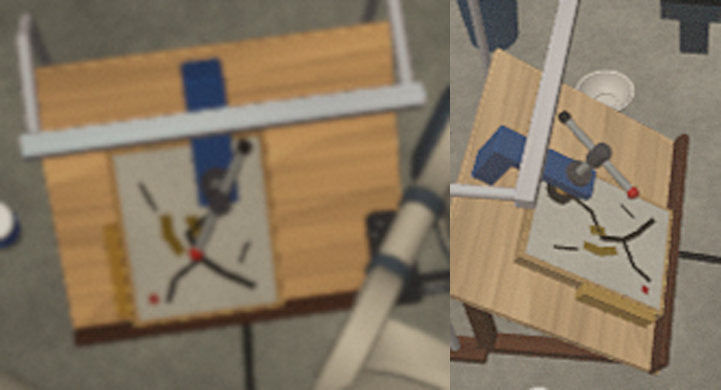

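Picture p4: the panel now lies flush along the stop (left edge at column 118-135 in the top crop), and the handle is unmoved (red at (195,255)). Next I work out the handle sweep.

```bash
cat > plan.py <<'E'
from h import *
q=np.load("q.npy")
def hub(th): return np.array([-38.5+.5*0+ (12/(2*np.pi))*(th-2.08)*s, 10., 221.5-(12/(2*np.pi))*(th-2.08)*c])
def tcp(th,end,r=46,gap=0,hx=16,hy=13.5,br=5):
    d=np.array([-np.sin(th),-np.cos(th)])*(1 if end=="red" else -1)   # (s,y)
    g=hub(th)+np.array([d[0]*c*r,d[1]*r,d[0]*s*r])
    h=np.array([d[0]*c,d[1]]); h/=np.hypot(*h)
    t=np.array([-h[1],h[0]])             # perpendicular
    tg=np.array([d[1],-d[0]])            # tangent for growing th in (s,y)
    if t@tg<0: t=-t
    o=hx*abs(t[0])+hy*abs(t[1])+br+gap
    return np.r_[g[:2]-o*t,g[2]]
def units(frm,to): d=np.array(to)-np.array(frm); w=q[2]; return np.round([(d[0]*np.cos(w)-d[1]*np.sin(w))/30,(d[0]*np.sin(w)+d[1]*np.cos(w))/30],3)
def now():
    st=ctrl.state(); return w2e(st["eef_pos"],q),st
E
python3 - <<'E'
from plan import *
p,st=now(); print(p)
a=np.array([-133,2.5]); print("to a",units(p[:2],a)); b=tcp(2.08,"red",gap=8); print("b",b,units(a,b[:2]))
prev=b
for th in np.arange(2.08,3.5,.1):
    t=tcp(th,"red"); print(round(th,2),t.round(1),units(prev[:2],t[:2])); prev=t
E
```

```text
[-133.83364517 -195.49524698  214.4759206 ]
to a [-0.779  6.554]
b [-90.07989769   5.01798618 198.46280887] [1.41  0.258]
2.08 [-85.6  11.6 198.5] [0.122 0.237]
2.18 [-85.9  16.8 199.7] [-0.033  0.169]
2.28 [-85.6  22.1 201.2] [-0.011  0.176]
2.38 [-84.6  27.3 202.8] [0.012 0.178]
2.48 [-82.9  32.4 204.7] [0.035 0.176]
2.58 [-80.6  37.3 206.7] [0.057 0.17 ]
2.68 [-77.7  41.8 208.8] [0.078 0.16 ]
2.78 [-74.3  45.8 211.1] [0.097 0.148]
2.88 [-70.3  49.4 213.4] [0.115 0.134]
2.98 [-66.   52.4 215.8] [0.131 0.117]
3.08 [-61.4  54.8 218.3] [0.145 0.099]
3.18 [-57.3  56.6 220.8] [0.128 0.077]
3.28 [-54.3  58.1 223.3] [0.093 0.061]
3.38 [-51.1  59.3 225.7] [0.102 0.051]
3.48 [-47.6  60.1 228.1] [0.11  0.041]
```

Call:
jog_arm(deltas="-.1 .82 0 0;-.1 .82 0 0;-.1 .82 0 0;-.1 .82 0 0;-.1 .82 0 0;-.1 .82 0 0;-.1 .82 0 0;-.08 .81 0 0", hand=0, newtons=20)

```text
t: 10.4
eef_pos: [506.8, -15.4, 214.4]
ee_rot: [3.141, 0.0, -3.024]
wrist_force: [-0.0, 0.2, 0.6]
grip_width: 41.0
grasp_force: 0.0
```

Call:
jog_arm(deltas="0 0 -.5 0;0 0 -.48 0;.47 .09 0 0;.47 .09 0 0;.47 .08 0 0;0 0 0 0")

```text
t: 10.9
eef_pos: [551.7, -8.6, 184.8]
ee_rot: [3.142, 0.002, -3.023]
wrist_force: [-0.5, -0.1, -0.2]
grip_width: 1.3
grasp_force: 0.0
```

```bash
python3 - <<'E'
from plan import *
import cv2
p,st=now(); print(p,st["wrist_force"],st["ee_rot"],st["grip_width"])
a=ctrl.get_image("wrist"); cv2.imwrite("pics/w5.png",a[:,:,::-1])
E
```

```text
[-85.76017572   7.20920807 184.84361941] [-0.48692587 -0.06196036 -0.1852102 ] [ 3.14158951e+00  1.53641479e-03 -3.02339647e+00] 1.3046069831026892
```

View pics/w5.png

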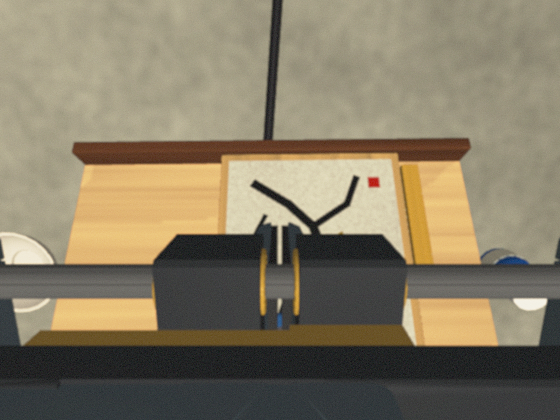

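Image w5: shut fingertips span columns 258-300 with no contact. The panel edge lies against the stop (column ~400). Starting the sweep of the red end.

Call:
jog_arm(deltas="-.02 .15 0 0;-.03 .17 0 0;-.01 .18 .03 0;.01 .18 .03 0")

```text
t: 11.28
eef_pos: [546.9, 12.4, 186.9]
ee_rot: [3.141, -0.0, -3.023]
wrist_force: [0.1, 0.1, 0.7]
grip_width: 0.7
grasp_force: 0.0
```

```bash
cat > look.py <<'E'
import sys,cv2
from plan import *
p,st=now(); print(p.round(1),"F",st["wrist_force"].round(1),"M",st["moment"].round(2))
def balls(tag=None):
    out={}
    for n in("top","scene"):
        im=ctrl.get_image(n); h=cv2.cvtColor(im,cv2.COLOR_RGB2HSV)
        R=((h[...,0]<6)|(h[...,0]>174))&(h[...,1]>170)&(h[...,2]>90)
        k,cc,stt,cen=cv2.connectedComponentsWithStats(R.astype(np.uint8))
        out[n]=[(int(stt[i,4]),cen[i].round(1).tolist()) for i in range(1,k) if stt[i,4]>5 and 190<cen[i][0]<370 and 100<cen[i][1]<310]
        if tag: cv2.imwrite(f"pics/{n}_{tag}.png",im[:,:,::-1])
    return out
b=balls(sys.argv[1] if len(sys.argv)>1 else None); print(b)
# theta from red ball hits: nearest over theta
for n in b:
    best=[]
    for a,uv in b[n]:
        ths=np.arange(1.9,7,.01); f=[]
        for th in ths:
            d=np.array([-np.sin(th),-np.cos(th)])*58; f.append(np.hypot(*(proj(n,e2w(hub(th)+[d[0]*c,d[1],d[0]*s],q))-uv)))
        best.append((round(min(f),1),round(ths[int(np.argmin(f))],2)))
    print(n,best)
E
python3 look.py
```

```text
[-87.9  28.6 186.9] F [0.1 0.1 0.7] M [ 0.16 -0.15  0.04]
{'top': [(68, [314.5, 102.0])], 'scene': [(9, [258.8, 214.4])]}
top [(np.float64(73.6), np.float64(5.32))]
scene [(np.float64(0.1), np.float64(2.13))]
```

Call:
jog_arm(deltas=".06 -.4 0 0;.06 -.4 0 0;0 0 -.5 0;0 .1 0 0;-.02 .17 0 0;-.02 .17 0 0")

```text
t: 11.88
eef_pos: [549.9, 1.0, 172.0]
ee_rot: [3.142, -0.0, -3.024]
wrist_force: [-0.3, -0.3, 0.5]
grip_width: 0.4
grasp_force: 0.2
```

Call:
jog_arm(deltas="0 .17 0 0;0 .1 0 0")

```text
t: 12.05
eef_pos: [550.4, 9.0, 172.6]
ee_rot: [-3.14, 0.001, -3.023]
wrist_force: [-1.2, -9.2, 5.6]
grip_width: 0.2
grasp_force: 4.3
```

```bash
python3 look.py
```

```text
[-84.9  24.8 172.6] F [-1.2 -9.2  5.6] M [-1.61  0.03 -0.14]
{'top': [(68, [314.5, 102.0])], 'scene': [(7, [256.7, 216.4])]}
top [(np.float64(73.6), np.float64(5.32))]
scene [(np.float64(0.6), np.float64(2.29))]
```

Call:
jog_arm(deltas=".01 .18 .06 0;.035 .175 .06 0;.055 .17 .06 0;.08 .16 .06 0")

```text
t: 12.48
eef_pos: [554.9, 29.6, 179.6]
ee_rot: [-3.14, -0.0, -3.023]
wrist_force: [-4.9, -8.9, 3.2]
grip_width: 0.4
grasp_force: 4.1
```

Call:
jog_arm(deltas=".1 .15 .06 0;.115 .135 .06 0;.13 .12 .06 0;.145 .1 .06 0")

```text
t: 12.82
eef_pos: [569.4, 43.5, 187.5]
ee_rot: [-3.138, -0.001, -3.023]
wrist_force: [-11.0, -20.8, 15.9]
grip_width: 0.3
grasp_force: 14.6
```

```bash
python3 look.py
```

```text
[-61.8  56.7 187.5] F [-11.  -20.8  15.9] M [-3.86  1.76 -0.26]
{'top': [(68, [314.5, 102.0])], 'scene': []}
top [(np.float64(73.6), np.float64(5.32))]
scene []
```

The finger is pressing outward on the inside of the ball, because the radius is too large. I'll back off toward the hub and keep pushing up-slope.

Call:
jog_arm(deltas="-.02 -.2 0 0;.03 -.2 0 0")

```text
t: 13.08
eef_pos: [570.2, 33.2, 186.8]
ee_rot: [-3.142, 0.001, -3.022]
wrist_force: [-0.0, -0.2, -0.7]
grip_width: 0.4
grasp_force: 0.0
```

Call:
jog_arm(deltas=".1 -.03 0 0;.1 .01 0 0")

```text
t: 13.25
eef_pos: [574.0, 32.3, 186.2]
ee_rot: [3.141, -0.005, -3.023]
wrist_force: [-24.3, -1.6, 20.9]
grip_width: 0.6
grasp_force: 11.9
```

```bash
python3 look.py
```

```text
[-58.6  45.  186.2] F [-24.3  -1.6  20.9] M [-0.06  3.86  0.04]
{'top': [(68, [314.5, 102.0])], 'scene': []}
top [(np.float64(73.6), np.float64(5.32))]
scene []
```

The force ratio shows the finger dragging on the bar, because the bar rises as it moves up-slope. I'll follow the slope from here (dz = 0.7 dx).

Call:
jog_arm(deltas=".03 0 .1 0;.07 0 .08 0;.1 .01 .07 0")

```text
t: 13.6
eef_pos: [579.9, 32.9, 192.6]
ee_rot: [3.141, -0.005, -3.023]
wrist_force: [-8.3, -1.5, -6.4]
grip_width: 0.6
grasp_force: 4.4
```

Call:
jog_arm(deltas=".1 .01 .07 0;.1 .01 .07 0")

```text
t: 13.77
eef_pos: [585.8, 33.2, 196.6]
ee_rot: [3.141, -0.006, -3.023]
wrist_force: [-31.5, -3.6, -11.9]
grip_width: -0.1
grasp_force: 4.1
```

```bash
python3 look.py a
```

```text
[-46.8  44.5 196.6] F [-31.5  -3.6 -11.9] M [-1.2   3.71  1.9 ]
{'top': [(68, [314.5, 102.0])], 'scene': []}
top [(np.float64(73.6), np.float64(5.32))]
scene []
```

Call:
jog_arm(deltas="-.15 0 0 0;-.4 -.05 0 0;-.5 -.1 0 0;-.9 -.1 0 0;-.9 -.1 0 0;-.9 -.1 0 0")

```text
t: 14.37
eef_pos: [475.0, 19.7, 197.9]
ee_rot: [3.142, 0.001, -3.023]
wrist_force: [0.7, -0.1, -0.3]
grip_width: 0.5
grasp_force: 0.0
```

```bash
python3 look.py b
```

```text
[-158.4   44.7  197.9] F [ 0.7 -0.1 -0.3] M [ 0.09 -0.11  0.01]
{'top': [(68, [314.5, 102.0]), (8, [253.2, 179.2])], 'scene': [(16, [229.6, 208.2])]}
top [(np.float64(73.6), np.float64(5.32)), (np.float64(0.7), np.float64(3.63))]
scene [(np.float64(0.3), np.float64(3.67))]
```

θ is now 3.65 rad in both views. Next I go round to the black end on the −y side.

Call:
jog_arm(deltas=".28 -.75 0 0;.28 -.75 0 0;.28 -.75 0 0;.28 -.75 -.25 0;.3 -.75 -.28 0;0 0 0 0")

```text
t: 14.97
eef_pos: [520.3, -96.2, 180.9]
ee_rot: [-3.141, 0.001, -3.025]
wrist_force: [-0.7, -0.3, -1.0]
grip_width: 0.5
grasp_force: 0.0
```

Call:
jog_arm(deltas=".6 .07 0 0;.6 .08 0 0;.6 .07 0 0;.6 .08 0 0;.25 .03 0 0;-.02 .15 0 0;-.01 .1 0 0;0 0 0 0")

```text
t: 15.63
eef_pos: [596.1, -74.7, 181.9]
ee_rot: [3.141, -0.001, -3.023]
wrist_force: [-0.5, 0.8, -0.6]
grip_width: 0.3
grasp_force: 0.0
```

```bash
python3 look.py c
```

```text
[-49.7 -63.8 181.9] F [-0.5  0.8 -0.6] M [ 0.11 -0.13  0.02]
{'top': [(68, [314.5, 102.0]), (8, [253.1, 179.1])], 'scene': [(12, [229.4, 208.0])]}
top [(np.float64(73.6), np.float64(5.32)), (np.float64(0.8), np.float64(3.64))]
scene [(np.float64(0.3), np.float64(3.68))]
```

Call:
jog_arm(deltas="-.01 .07 0 0;-.01 .05 0 0")

```text
t: 15.9
eef_pos: [596.1, -71.9, 182.1]
ee_rot: [-3.142, 0.0, -3.024]
wrist_force: [-0.7, 0.3, 0.2]
grip_width: 0.3
grasp_force: 0.0
```

Call:
jog_arm(deltas="-.005 .04 0 0;-.005 .04 0 0")

```text
t: 16.07
eef_pos: [596.0, -69.4, 182.0]
ee_rot: [3.142, 0.0, -3.023]
wrist_force: [0.4, 1.2, -0.1]
grip_width: 0.0
grasp_force: 0.0
```

Call:
jog_arm(deltas="-.005 .05 0 0;-.005 .05 0 0")

```text
t: 16.23
eef_pos: [595.8, -66.4, 181.9]
ee_rot: [-3.142, 0.0, -3.023]
wrist_force: [-0.0, -0.9, -0.5]
grip_width: 0.5
grasp_force: 0.0
```

Call:
jog_arm(deltas="-.005 .05 0 0;-.005 .05 0 0")

```text
t: 16.4
eef_pos: [595.5, -63.3, 181.9]
ee_rot: [-3.142, -0.0, -3.023]
wrist_force: [-0.4, -0.7, 1.5]
grip_width: 0.7
grasp_force: 0.3
```

```bash
python3 look.py
```

```text
[-49.  -52.5 181.9] F [-0.4 -0.7  1.5] M [-0.04 -0.1   0.02]
{'top': [(68, [314.5, 102.0]), (9, [253.3, 179.1])], 'scene': [(14, [229.5, 208.1])]}
top [(np.float64(73.6), np.float64(5.32)), (np.float64(0.6), np.float64(3.64))]
scene [(np.float64(0.3), np.float64(3.68))]
```

```bash
python3 - <<'E'
from plan import *
prev=None
for th in np.arange(3.65,6.5,.1):
    t=tcp(th,"black",r=42,hx=15,hy=12.5)
    print(round(th,2),t.round(1),units(prev[:2],t[:2]) if prev is not None else "", round((t[2]-prev[2])/30,3) if prev is not None else ""); prev=t
E
```

```text
3.65 [-31.8 -36.6 207.3]  
3.75 [-35.3 -36.5 205.1] [-0.115 -0.01 ] -0.073
3.85 [-38.9 -35.9 203.1] [-0.122  0.003] -0.069
3.95 [-42.7 -35.  201.2] [-0.129  0.017] -0.063
4.05 [-46.6 -33.5 199.4] [-0.136  0.033] -0.058
4.15 [-50.7 -31.5 197.9] [-0.141  0.051] -0.051
4.25 [-54.7 -28.8 196.5] [-0.145  0.072] -0.045
4.35 [-58.7 -25.4 195.4] [-0.145  0.095] -0.037
4.45 [-62.4 -21.4 194.5] [-0.14   0.119] -0.03
4.55 [-65.8 -16.6 193.9] [-0.131  0.144] -0.022
4.65 [-68.6 -11.2 193.4] [-0.115  0.168] -0.014
4.75 [-70.8  -6.6 193.2] [-0.091  0.143] -0.006
4.85 [-72.8  -3.8 193.3] [-0.08   0.084] 0.002
4.95 [-74.8  -0.5 193.6] [-0.079  0.101] 0.01
5.05 [-76.5   3.3 194.1] [-0.072  0.119] 0.018
5.15 [-77.9   7.6 194.9] [-0.061  0.135] 0.025
5.25 [-78.7  12.2 195.8] [-0.045  0.148] 0.032
5.35 [-78.9  17.  197. ] [-0.027  0.158] 0.039
5.45 [-78.5  21.8 198.4] [-0.006  0.163] 0.046
5.55 [-77.4  26.7 199.9] [0.015 0.164] 0.052
5.65 [-75.8  31.3 201.7] [0.036 0.161] 0.057
5.75 [-73.5  35.7 203.5] [0.056 0.155] 0.062
5.85 [-70.7  39.8 205.5] [0.075 0.146] 0.066
5.95 [-67.5  43.5 207.6] [0.093 0.134] 0.069
6.05 [-63.8  46.6 209.7] [0.109 0.12 ] 0.072
6.15 [-59.8  49.3 211.9] [0.123 0.105] 0.074
6.25 [-55.4  51.4 214.2] [0.136 0.088] 0.075
6.35 [-52.2  53.  216.4] [0.101 0.067] 0.075
6.45 [-49.4  54.4 218.7] [0.087 0.055] 0.075
```

Call:
jog_arm(deltas="-.1 .04 -.05 0;-.1 .04 -.06 0")

```text
t: 16.67
eef_pos: [590.2, -61.4, 178.9]
ee_rot: [-3.141, 0.002, -3.023]
wrist_force: [3.5, -2.9, 2.5]
grip_width: 0.4
grasp_force: 1.9
```

```bash
python3 look.py
```

```text
[-54.  -49.9 178.9] F [ 3.5 -2.9  2.5] M [-0.32 -0.82  0.01]
{'top': [(68, [314.5, 102.0]), (8, [254.1, 177.9])], 'scene': [(14, [227.9, 206.4])]}
top [(np.float64(73.6), np.float64(5.32)), (np.float64(0.4), np.float64(3.71))]
scene [(np.float64(0.4), np.float64(3.77))]
```

Call:
jog_arm(deltas="-.14 .1 -.06 0;-.135 .12 -.055 0;-.125 .13 -.05 0;-.12 .14 -.05 0")

```text
t: 17.1
eef_pos: [573.7, -46.9, 172.1]
ee_rot: [-3.141, -0.0, -3.024]
wrist_force: [1.5, -5.4, 2.9]
grip_width: 0.4
grasp_force: 2.3
```

```bash
python3 look.py
```

```text
[-68.6 -33.5 172.1] F [ 1.5 -5.4  2.9] M [-0.85 -0.34 -0.01]
{'top': [(68, [314.5, 102.0])], 'scene': [(15, [223.7, 199.6])]}
top [(np.float64(73.6), np.float64(5.32))]
scene [(np.float64(0.5), np.float64(4.11))]
```

Call:
jog_arm(deltas="-.1 .14 -.03 0;-.085 .155 -.03 0;-.075 .16 -.03 0;-.06 .17 -.02 0")

```text
t: 17.53
eef_pos: [564.0, -28.4, 168.7]
ee_rot: [-3.14, -0.001, -3.024]
wrist_force: [-0.6, -9.2, -2.2]
grip_width: 0.7
grasp_force: 4.1
```

```bash
python3 look.py
```

```text
[-76.  -14.  168.7] F [-0.6 -9.2 -2.2] M [-1.8  -0.01 -0.04]
{'top': [(68, [314.5, 102.0])], 'scene': [(11, [222.0, 192.3])]}
top [(np.float64(73.6), np.float64(5.32))]
scene [(np.float64(0.3), np.float64(4.45))]
```

Call:
jog_arm(deltas="-.05 .175 -.01 0;-.03 .18 0 0;-.02 .18 0 0;0 .185 0 0")

```text
t: 17.97
eef_pos: [560.0, -7.1, 167.8]
ee_rot: [-3.14, -0.003, -3.024]
wrist_force: [-3.2, -12.8, -1.3]
grip_width: 0.7
grasp_force: 6.3
```

```bash
python3 look.py
```

```text
[-77.3   7.6 167.8] F [ -3.2 -12.8  -1.3] M [-2.19  0.51 -0.19]
{'top': [(68, [314.5, 102.0])], 'scene': [(10, [224.7, 181.4])]}
top [(np.float64(73.6), np.float64(5.32))]
scene [(np.float64(0.5), np.float64(5.07))]
```

Torque worked out from force and moment: about 0.30 N·m at θ=4.1, 0.39 at 4.45 and 0.45 at about 5.0. The pad has touched and is tightening, so I'll continue in small steps.

Call:
jog_arm(deltas="0 .115 .01 0;0 .115 .01 0;0 .06 0 0")

```text
t: 18.32
eef_pos: [560.7, 1.5, 168.9]
ee_rot: [-3.14, -0.002, -3.024]
wrist_force: [-2.3, -13.4, 2.0]
grip_width: 0.5
grasp_force: 6.3
```

```bash
cat >> look.py <<'E'
# torque on handle about the screw axis; contact ~ on the finger, x from M_z
F=st["wrist_force"]; w=q[2]; fe=np.array([F[0]*np.cos(w)+F[1]*np.sin(w),-F[0]*np.sin(w)+F[1]*np.cos(w),F[2]])
print("easel F on tool",fe.round(1))
cy=p[1]+12; cx=p[0]+np.clip((12*fe[0]-1000*st["moment"][2])/fe[1],-16,16)
for th in (4.4,5.0,5.5,6.0):
    h=hub(th); sa=(cx-h[0])/c; ya=cy-10; fs=-(fe[0]*c+fe[2]*s); fy=-fe[1]
    print(th,"contact s,y",round(sa),round(ya),"theta",round(np.pi+np.arctan2(-sa-0,-(ya)),2),"torque",round((-sa*fy+ya*fs)/1000,3))
E
python3 look.py
```

```text
[-75.6  16.1 168.9] F [ -2.3 -13.4   2. ] M [-2.26  0.32 -0.2 ]
{'top': [(68, [314.5, 102.0])], 'scene': [(13, [227.4, 178.6])]}
top [(np.float64(73.6), np.float64(5.32))]
scene [(np.float64(0.8), np.float64(5.3))]
easel F on tool [ -3.9 -13.    2. ]
4.4 contact s,y -62 18 theta 5.0 torque 0.847
5.0 contact s,y -63 18 theta 4.99 torque 0.857
5.5 contact s,y -64 18 theta 4.99 torque 0.866
6.0 contact s,y -65 18 theta 4.99 torque 0.875
```

Call:
jog_arm(deltas=".04 .11 .04 0;.05 .105 .045 0;.06 .095 .05 0")

```text
t: 18.67
eef_pos: [564.3, 10.7, 172.5]
ee_rot: [-3.14, -0.004, -3.024]
wrist_force: [-5.4, -13.2, -3.7]
grip_width: 0.2
grasp_force: 6.0
```

```bash
sed -i 's/(12\*fe\[0\]-1000/(12*fe[0]+1000/; s/(4.4,5.0,5.5,6.0)/(5.0,5.6)/' look.py; python3 look.py
```

```text
[-70.9  24.8 172.5] F [ -5.4 -13.2  -3.7] M [-2.19  0.99 -0.14]
{'top': [(68, [314.5, 102.0])], 'scene': [(11, [232.4, 176.6])]}
top [(np.float64(73.6), np.float64(5.32))]
scene [(np.float64(1.1), np.float64(5.6))]
easel F on tool [ -7.  -12.4  -3.7]
5.0 contact s,y -24 27 theta 5.55 torque 0.508
5.6 contact s,y -25 27 theta 5.54 torque 0.518
```

Call:
jog_arm(deltas=".07 .09 .055 0;.08 .08 .06 0")

```text
t: 18.93
eef_pos: [567.8, 16.0, 175.6]
ee_rot: [-3.141, -0.006, -3.024]
wrist_force: [-9.2, -9.3, -3.3]
grip_width: 0.1
grasp_force: 6.5
```

```bash
python3 look.py
```

```text
[-66.7  29.6 175.6] F [-9.2 -9.3 -3.3] M [-1.73  1.66 -0.06]
{'top': [(68, [314.5, 102.0])], 'scene': []}
top [(np.float64(73.6), np.float64(5.32))]
scene []
easel F on tool [-10.3  -8.1  -3.3]
5.0 contact s,y -19 32 theta 5.75 torque 0.478
5.6 contact s,y -20 32 theta 5.73 torque 0.485
```

Torque is about 0.48 N·m (+0.17) at θ≈5.73, in the right band. Letting go and backing away.

Call:
jog_arm(deltas="-.1 -.08 0 0;-.4 -.2 0 0;-.7 -.1 0 0;-.9 -.1 0 0;-.9 -.3 .3 0;-.7 -.5 .4 0;0 -.9 .3 0;0 -.9 0 0")

```text
t: 19.7
eef_pos: [458.8, -75.7, 208.4]
ee_rot: [-3.141, 0.002, -3.022]
wrist_force: [1.3, -0.5, 0.4]
grip_width: 0.5
grasp_force: 0.0
```

Call:
jog_arm(deltas="0 -.9 0 0;0 -.9 0 0;0 -.9 0 0;0 -.9 0 0;0 -.7 0 0;0 0 0 0;0 0 0 0;0 0 0 0")

```text
t: 20.37
eef_pos: [459.0, -203.7, 206.5]
ee_rot: [3.141, -0.0, -3.024]
wrist_force: [-0.3, 0.4, -0.1]
grip_width: 0.3
grasp_force: 0.0
```

```bash
python3 look.py z; python3 - <<'E'
import cv2,numpy as np
a=cv2.imread("pics/top_z.png")[110:260,190:370]; b=cv2.imread("pics/scene_z.png")[125:305,175:310]
cv2.imwrite("pics/final.png",np.hstack([cv2.resize(a,(480,400),interpolation=2),cv2.resize(b,(300,400),interpolation=2)]))
E
```

```text
[-201.6 -175.2  206.5] F [-0.3  0.4 -0.1] M [ 0.18 -0.12 -0.06]
{'top': [(68, [314.5, 102.0]), (10, [290.3, 175.1])], 'scene': [(9, [236.4, 176.4])]}
top [(np.float64(73.6), np.float64(5.32)), (np.float64(0.2), np.float64(5.84))]
scene [(np.float64(1.2), np.float64(5.81))]
easel F on tool [-0.2  0.4 -0.1]
5.0 contact s,y -222 -173 theta 4.05 torque -0.133
5.6 contact s,y -223 -173 theta 4.05 torque -0.133
```

View pics/final.png

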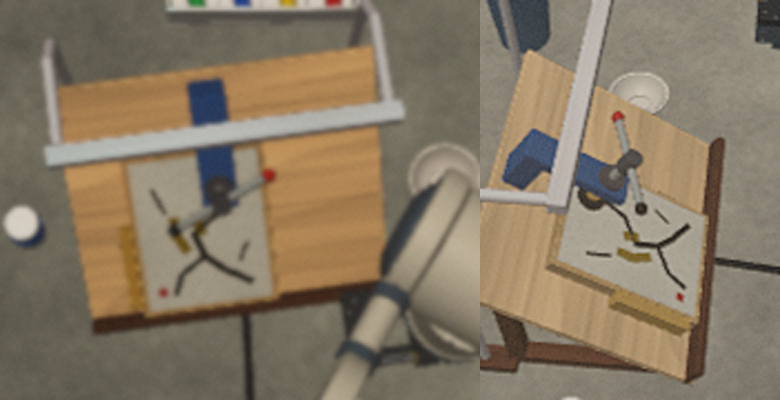

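The final picture shows the panel flush on the stop (left edge ~column 130-150), with red at (268,176) and black at (174,229), so θ≈5.8. The robot is clear.

```bash
python3 -c "
from rig import ctrl
print(ctrl.hand_in())"
```

```text
the job is handed in; nothing more can be done
None
```

I slid the panel flush against the brass stop, screwed the clamp down to about 5.8 rad (roughly 0.17 N·m above free running, inside the proper-hold band), backed the robot clear, and handed the job in at about 20 s; no verdict came back.

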